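# Sort the kiln props into their trays

### The job

Sort the five ceramic kiln props that stand on the turntable into the three blue trays: each tray has a sample slice of its kind (round, square or oblong) on the dark wooden tab at its side. Stand every prop upright on the floor of its own tray, set down gently and not dropped, and leave the cup and the jar where they are.

Things in the scene. Friction and masses are not known exactly. Their poses are not given: they have to be found in the camera images.
- round_a: Kiln prop, one of two alike: round hollow tube, 36 mm outside, 18 mm bore, 60 mm tall, about 90 g. Buff ceramic, loose, upright on a low fixed turntable (250 mm across, top 50 mm above the table), where the props stand in a ring about 95 mm apart centre to centre around a wooden disc 8 mm high. Origin: centre of its underside; z up.
- round_b: Kiln prop, the other of two alike: round hollow tube, 36 mm outside, 18 mm bore, 60 mm tall, about 90 g. Buff ceramic, loose, upright on a low fixed turntable (250 mm across, top 50 mm above the table), where the props stand in a ring about 95 mm apart centre to centre around a wooden disc 8 mm high. Origin: centre of its underside; z up.
- square_a: Kiln prop, one of two alike: solid square post 30 x 30 mm, 60 mm tall, about 110 g; x and y square to its faces. Buff ceramic, loose, upright on a low fixed turntable (250 mm across, top 50 mm above the table), where the props stand in a ring about 95 mm apart centre to centre around a wooden disc 8 mm high. Origin: centre of its underside; z up.
- square_b: Kiln prop, the other of two alike: solid square post 30 x 30 mm, 60 mm tall, about 110 g; x and y square to its faces. Buff ceramic, loose, upright on a low fixed turntable (250 mm across, top 50 mm above the table), where the props stand in a ring about 95 mm apart centre to centre around a wooden disc 8 mm high. Origin: centre of its underside; z up.
- oblong: Kiln prop, the only one of its kind: solid oblong post 24 mm (its x) by 50 mm (its y), 60 mm tall, about 145 g. Buff ceramic, loose, upright on a low fixed turntable (250 mm across, top 50 mm above the table), where the props stand in a ring about 95 mm apart centre to centre around a wooden disc 8 mm high. Origin: centre of its underside; z up.
- tray_round: Shallow blue tray, fixed, outside 130 x 130 mm, 25 mm high, walls and floor 5 mm thick (inside 120 x 120). Origin: centre of its underside, on the table; x, y along its sides, z up. Outside its +x side a fixed dark wooden tab (x 65 to 109, y -35 to 35, 12 mm high) carries a 10 mm thick sample slice of round tube (36 mm ring): what the tray is for.
- tray_square: Shallow blue tray, fixed, outside 130 x 130 mm, 25 mm high, walls and floor 5 mm thick (inside 120 x 120). Origin: centre of its underside, on the table; x, y along its sides, z up. Outside its +x side a fixed dark wooden tab (x 65 to 109, y -35 to 35, 12 mm high) carries a 10 mm thick sample slice of square post (30 x 30 mm): what the tray is for.
- tray_oblong: Shallow blue tray, fixed, outside 130 x 130 mm, 25 mm high, walls and floor 5 mm thick (inside 120 x 120). Origin: centre of its underside, on the table; x, y along its sides, z up. Outside its +x side a fixed dark wooden tab (x 65 to 109, y -35 to 35, 12 mm high) carries a 10 mm thick sample slice of oblong post (24 x 50 mm, long way along y): what the tray is for.
- cup: Bystander: open white ceramic cup without handle, 72 mm across, 70 mm tall, loose on the table at one far side of the trays and turntable. Origin: centre of its underside.
- jar: Bystander: amber glass jar with a white lid, 64 mm across, 85 mm tall, loose on the table at the other far side of the trays and turntable. Origin: centre of its underside.

How it is judged:
At the end, for the whole second after the job is handed in: Each prop stands in the tray with the sample of its kind: inside the walls (centre within 50 mm of the tray's centre along each side), resting on the tray floor (within 3 mm), upright to 0.1 rad, released and at rest (x of round_a in the frame of tray_round between -0.05 and 0.05 m and y of round_a in the frame of tray_round between -0.05 and 0.05 m and z of round_a in the frame of tray_round between 0.002 and 0.008 m and angle between each of round_a, round_b, square_a, square_b, oblong's own z axis and vertical below 0.1 rad and linear speed of each of round_a, round_b, square_a, square_b, oblong below 0.02 m/s and angular speed of each of round_a, round_b, square_a, square_b, oblong below 0.2 rad/s and contact force between each of round_a, round_b, square_a, square_b, oblong and the fingers below 0.1 N and x of round_b in the frame of tray_round between -0.05 and 0.05 m and y of round_b in the frame of tray_round between -0.05 and 0.05 m and z of round_b in the frame of tray_round between 0.002 and 0.008 m and x of square_a in the frame of tray_square between -0.05 and 0.05 m and y of square_a in the frame of tray_square between -0.05 and 0.05 m and z of square_a in the frame of tray_square between 0.002 and 0.008 m and x of square_b in the frame of tray_square between -0.05 and 0.05 m and y of square_b in the frame of tray_square between -0.05 and 0.05 m and z of square_b in the frame of tray_square between 0.002 and 0.008 m and x of oblong in the frame of tray_oblong between -0.05 and 0.05 m and y of oblong in the frame of tray_oblong between -0.05 and 0.05 m and z of oblong in the frame of tray_oblong between 0.002 and 0.008 m); the robot touches nothing.
It fails at once if a prop was dropped: falling faster than 0.5 m/s with no finger on it (a fall of more than about 15 mm) ((linear speed of round_a above 0.5 m/s and contact force between round_a and the arm below 0.02 N and contact force between round_a and the fingers below 0.02 N) or (linear speed of round_b above 0.5 m/s and contact force between round_b and the arm below 0.02 N and contact force between round_b and the fingers below 0.02 N) or (linear speed of square_a above 0.5 m/s and contact force between square_a and the arm below 0.02 N and contact force between square_a and the fingers below 0.02 N) or (linear speed of square_b above 0.5 m/s and contact force between square_b and the arm below 0.02 N and contact force between square_b and the fingers below 0.02 N) or (linear speed of oblong above 0.5 m/s and contact force between oblong and the arm below 0.02 N and contact force between oblong and the fingers below 0.02 N)).
It fails at once if the cup was pushed more than 15 mm or tipped (distance of cup from where it was at the start of the episode above 0.015 m or angle between cup's own z axis and vertical above 0.3 rad).
It fails at once if the jar was pushed more than 15 mm or tipped (distance of jar from where it was at the start of the episode above 0.015 m or angle between jar's own z axis and vertical above 0.3 rad).
It also fails if it takes over 128 s, if anything falls off the work surface, if the arm or the gripper's body presses on something with over 40 N, if the wrist force passes 120 N, or if a joint passes its speed limit or range.

### The arm

A 7-joint arm with a two-finger parallel gripper is mounted at the origin on the work surface. World frame = base frame: x ahead of the robot, y to its left, z up, the work surface at z = 0. Lengths are in m, angles in rad, forces in N, time in s.
With the tool pointing down it reaches from about 0.4 to 0.875 m from the base axis. Payload 4.4 kg.
Tool frame: the origin (TCP) lies on the centre line of the jaws, within the pads' length; the fingertips stand 25 mm ahead of it and the grasp point (between the pads) lies 6 mm ahead of it; x points along the fingers, y is the direction in which the jaws open and shut, and the axes are right-handed (so a half turn about x gives the same grasp; the last joint's range is limited). The gripper opens to 85 mm and grips with 20 to 120 N. Pads are 22 mm wide; open, the fingers measure 114 mm over their backs; the gripper's body (76 mm by 85 mm) begins 54 mm behind the grasp point. The pads swing forward as they close: fully open they stand 13 mm farther back than shut.
Start: joints at [-0.066, 0.628, 0.038, 1.517, -0.027, 0.996, -0.02], TCP at [0.65, 0, 0.256] pointing down, gripper open.
Joint ranges: [-3.06, 3.06], [-0.37, 2.12], [-1.25, 1.32], [0.18, 2.47], [-1.1, 4.24], [0.23, 1.98], [-2.94, 2.94]. Speed limits (rad/s): [2.57, 2.57, 3.14, 3.14, 3.14, 3.14, 3.14].

### API

Orientations are given as a unit quaternion [w, x, y, z].
In Python, from station import arm gives the robot as it stands.
- The arm moves only by the tool arm_command, never from a script. Its argument "steps" is a list of rows, each an object with "rot": the turn, a rotation vector about the tool's x, y, z in rad, a list of three; "delta_pos": the shift along the tool's x, y, z in mm, a list of three; "grip": the opening, from 0 (shut) to 1 (fully open). A call has 1 to 12 rows; each row shifts and turns the commanded pose from where the row before left it, along the tool's axes as they then stand; what a row does not reach is not made up. A row lasts 1/12 s, in which the tool goes at most 41.7 mm and 7.16 degrees, less where a joint would pass 70% of its speed; a pose out of reach is approached as far as the arm can. A call with a gripper value outside its range is refused whole. The fingers move at their own pace and stop on an object; "newtons" is the grip in N (left out, the last holds). Time passes only in rows, so rows that do not move let the fingers close. It gives the time, the measured TCP pose, the force and the opening at its end, in the units of the state.
- arm.read_state(): the state, without advancing time (a new reading comes with each control period).
- arm.snapshot(name): name is "scene" or "side" or "wrist"; returns (picture, depth): 384x512x3 uint8, blue, green, red; 384x512 float32, m along the optical axis (not along the pixel's ray), 0 where there is no reading.
- arm.get_calibration(name): a dict with "fx", "fy", "cx", "cy" (pixels), "R" (3x3) and "t" (3): a world point X has camera coordinates R X + t. Camera axes: x right, y down, z forward; pixel columns grow to the right and rows downward; lengths in m; the calibration is good to about 2 mm. The wrist camera is an equidistant fisheye: a pixel r from the principal point sees the ray r / f radians off the axis. A picture is of the moment at which its call begins: read the wrist's pose just before it. get_calibration takes no time and is no camera call; for the wrist camera it gives the pose at the moment of the call.
- arm.sign_off(): hands the job in, once; it reports no verdict.
The state is a dict: "t": time; "joint_positions": joint angles; "dq": joint speeds; "joint_efforts": joint torques, N m; "eef_pos": TCP position; "tool_rot": TCP orientation; "force": force on the tool from outside, world axes, zero at the start; "torque": the same for the moment, N m; "grip_width": finger opening in m.
Only numpy, scipy, OpenCV 4.12 (cv2) and the standard library are available. Lean on these libraries where they do the work, as an engineer would, in place of code of your own. Each camera call takes 0.05 s, during which the arm holds its last target. There are 200 camera calls.

## Working session

There is one attempt and no reset: what is moved stays moved. The work goes in short steps, Python scripts to look and compute and a tool call to move; the robot and the scene stay as the last step left them, time stands still between calls to the robot, and variables do not carry over. Pictures are saved under pics/ and viewed, about 12 in all and at most 16, crops included, and the job is handed in when it is done.

Besides the shell and the picture viewer there is one more tool, called as name([rows], argument=value, ...), one row to a line, values as JSON. arm_command: Moves the arm, as the interface text tells. Its arguments: {"type":"object","properties":{"steps":{"type":"array","items":{"type":"object","properties":{"rot":{"type":"array","items":{"type":"number"}},"delta_pos":{"type":"array","items":{"type":"number"}},"grip":{"type":"number"}}}},"newtons":{"type":"number"}},"required":["steps"]}

```bash
mkdir -p pics; python3 - <<'E'
from station import arm
import cv2,numpy as np
s=arm.read_state();print(s)
for n in("scene","side"):
    im,d=arm.snapshot(n);cv2.imwrite(f"pics/{n}0.png",im);np.save(f"pics/{n}0.npy",d)
    c=arm.get_calibration(n);print(n,{k:np.round(v,4).tolist() for k,v in c.items()if k!='name'})
a=cv2.imread("pics/scene0.png")
E
```

```text
{'t': 0.0, 'joint_positions': array([-0.06576825,  0.62933994,  0.03846515,  1.51835496, -0.0270033 ,
        0.99629812, -0.01999307]), 'dq': array([-0.00015939,  0.00118219,  0.00124568,  0.00196634, -0.00170577,
       -0.00050176, -0.00083779]), 'joint_efforts': array([-1.11932164e-03, -5.63405585e+01,  1.22606792e+00, -1.93450052e+01,
        1.09587883e-02,  1.05136272e-02, -8.84369996e-06]), 'eef_pos': array([ 6.49429946e-01, -3.07401060e-06,  2.55397649e-01]), 'tool_rot': array([-0.49952693, -0.49953193, -0.50045008,  0.50049017]), 'force': array([0.88584609, 0.53895713, 0.31157557]), 'torque': array([-0.02031296, -0.0204147 ,  0.00816313]), 'grip_width': 0.08528040753254817}
scene {'fx': 373.7432, 'fy': 373.7432, 'cx': 254.5937, 'cy': 193.7669, 'R': [[-0.1086, 0.994, 0.0136], [0.5328, 0.0698, -0.8434], [-0.8393, -0.0843, -0.5371]], 't': [0.0802, -0.2257, 1.4005]}
side {'fx': 417.4575, 'fy': 417.4575, 'cx': 261.1093, 'cy': 196.7608, 'R': [[-0.8705, -0.4919, 0.0141], [-0.2544, 0.4253, -0.8685], [0.4212, -0.7597, -0.4954]], 't': [0.4357, 0.2092, 0.8166]}
```

View pics/scene0.png

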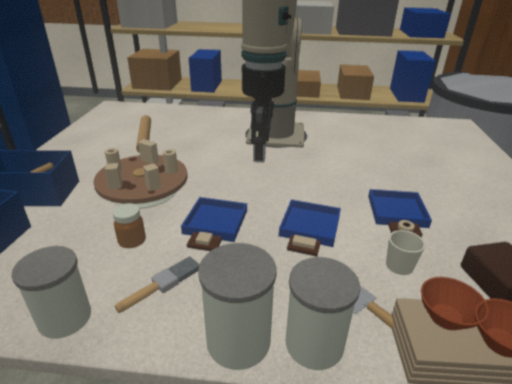

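View pics/side0.png

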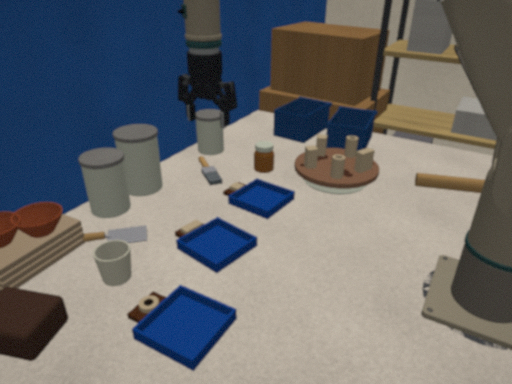

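The scene camera faces the robot. The turntable is at (141,178) and the trays are at (215,218), (311,222) and (398,208). The right tray carries the ring sample at (405,228). The other two samples need a closer look, so next I'll get metric positions and a zoomed crop.

```bash
cat > h.py <<'E'
import numpy as np,cv2
from station import arm
def cloud(n,d,c):
    v,u=np.mgrid[:d.shape[0],:d.shape[1]].astype(float)
    if n=="wrist":
        a,b=(u-c["cx"])/c["fx"],(v-c["cy"])/c["fy"];r=np.hypot(a,b)+1e-9
        k=np.tan(np.minimum(r,1.4))/r;x,y=a*k,b*k
    else: x,y=(u-c["cx"])/c["fx"],(v-c["cy"])/c["fy"]
    P=np.dstack([x*d,y*d,d])
    W=(P-np.asarray(c["t"]))@np.asarray(c["R"]);W[d<=0]=np.nan
    return W
def look(n,name):
    c=arm.get_calibration(n);im,d=arm.snapshot(n);cv2.imwrite(f"pics/{name}.png",im)
    return im,cloud(n,d,c)
def topdown(W,im,x0,x1,y0,y1,res=.001,pts=2):
    # image: right = -y, up = +x
    H,Wd=int((x1-x0)/res),int((y1-y0)/res);o=np.zeros((H,Wd,3),np.uint8);z=np.full((H,Wd),-1.)
    f=np.isfinite(W[...,0]);P=W[f];C=im[f];i=np.argsort(P[:,2]);P=P[i];C=C[i]
    r=((x1-P[:,0])/res).astype(int);q=((y1-P[:,1])/res).astype(int)
    k=(r>=0)&(r<H)&(q>=0)&(q<Wd)
    for a,b,cc in zip(r[k],q[k],C[k]):o[a:a+pts,b:b+pts]=cc
    return o
E
python3 - <<'E'
from h import *
out=[]
for n in("scene","side"):
    im=cv2.imread(f"pics/{n}0.png");d=np.load(f"pics/{n}0.npy");c=arm.get_calibration(n)
    W=cloud(n,d,c)
    b=im.astype(int);m=(b[...,0]>90)&(b[...,0]>2.0*b[...,2])&(W[...,2]<.05)&(W[...,2]>-.02)&(W[...,0]>.3)&(W[...,0]<1)
    k,l,st,ce=cv2.connectedComponentsWithStats(m.astype(np.uint8))
    for i in range(1,k):
        if st[i,4]>300:
            P=W[l==i];r=cv2.minAreaRect(P[:,:2].astype(np.float32));print(n,ce[i].round(),np.round(r[0],3),np.round(r[1],3),round(r[2],1),np.nanpercentile(P[:,2],[5,50,95]).round(3))
    # jar, cup, disc points
    for z0,z1,nm in((.095,.125,"props"),):
        m=(W[...,2]>z0)&(W[...,2]<z1)&(W[...,0]>.2)&(W[...,0]<.9)&(W[...,1]<-.05)&(W[...,1]>-.7)
        k,l,st,ce=cv2.connectedComponentsWithStats(m.astype(np.uint8))
        for i in range(1,k):
            if st[i,4]>15:print(nm,ce[i].round(),st[i,4],np.nanmedian(W[l==i],axis=0).round(3))
im=cv2.imread("pics/scene0.png");s=cv2.imread("pics/side0.png")
a=cv2.resize(im[135:275,85:285],None,fx=4,fy=4,interpolation=cv2.INTER_CUBIC)[:300*2]
cv2.imwrite("pics/z0.png",a)
E
```

```text
scene [398. 207.] [0.463 0.344] [0.128 0.131] 89.2 [0.003 0.005 0.025]
scene [216. 218.] [ 0.571 -0.115] [0.127 0.132] 83.2 [0.003 0.005 0.025]
scene [311. 222.] [0.556 0.118] [0.125 0.132] 79.2 [0.003 0.005 0.025]
props [147. 144.] 146 [ 0.372 -0.348  0.107]
props [111. 153.] 124 [ 0.44  -0.425  0.107]
props [169. 154.] 122 [ 0.426 -0.269  0.107]
props [ 39. 162.] 329 [ 0.509 -0.585  0.099]
props [112. 168.] 140 [ 0.523 -0.387  0.108]
props [150. 169.] 143 [ 0.512 -0.289  0.108]
props [  8. 195.] 112 [ 0.653 -0.561  0.099]
props [ 74. 276.] 132 [ 0.889 -0.286  0.107]
side [261. 197.] [ 0.565 -0.117] [0.132 0.13 ] 83.7 [0.006 0.009 0.028]
side [216. 243.] [0.551 0.117] [0.129 0.13 ] 79.0 [0.006 0.008 0.028]
side [185. 325.] [0.46  0.344] [0.129 0.131] 90.0 [0.006 0.008 0.028]
props [296. 111.] 197 [ 0.698 -0.574  0.101]
props [348. 124.] 188 [ 0.491 -0.55   0.101]
props [210. 124.] 180 [ 0.862 -0.298  0.11 ]
props [322. 138.] 90 [ 0.508 -0.381  0.111]
props [352. 140.] 107 [ 0.427 -0.42   0.109]
props [311. 150.] 116 [ 0.5   -0.287  0.109]
props [365. 153.] 163 [ 0.36  -0.344  0.11 ]
props [338. 159.] 132 [ 0.411 -0.264  0.109]
```

View pics/z0.png

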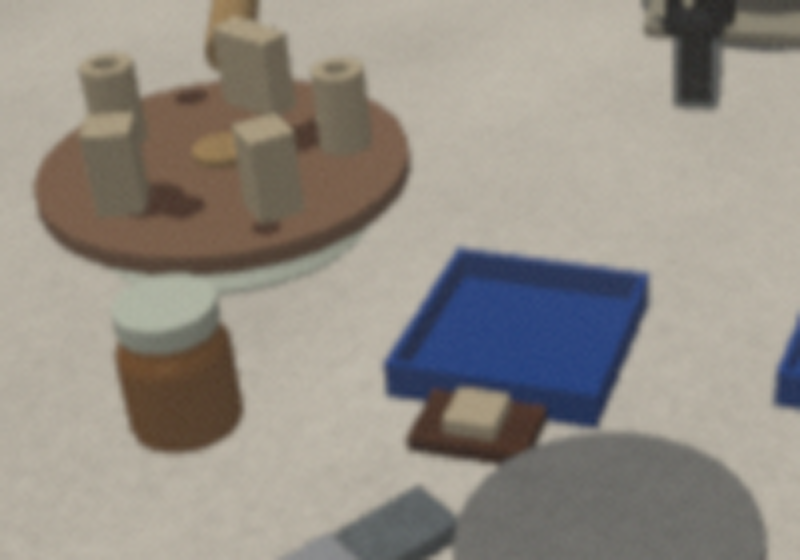

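The left tray (0.568,-0.116) is for squares, the right tray (0.461,0.344) is for rounds, and the middle one is for the oblong. On the turntable, the tubes are at crop (108,65) and (338,70), the squares at (110,125) and (262,130), and the oblong at (250,35). Next I'll move above the turntable for a wrist view.

arm_command([
  {"delta_pos": [-2,-17,28],"grip": 1},
  {"delta_pos": [-2,-17,28],"grip": 1},
  {"delta_pos": [-2,-17,28],"grip": 1},
  {"delta_pos": [-2,-17,28],"grip": 1},
  {"delta_pos": [-2,-17,28],"grip": 1},
  {"delta_pos": [-2,-17,28],"grip": 1},
  {"delta_pos": [-2,-17,28],"grip": 1},
  {"delta_pos": [-2,-17,28],"grip": 1},
  {"delta_pos": [-2,-17,28],"grip": 1},
  {"delta_pos": [-2,-17,28],"grip": 1},
  {"delta_pos": [-2,-17,28],"grip": 1},
  {"delta_pos": [-2,-17,28],"grip": 1},
])

```text
$.steps[0]: bad value
```

```bash
python3 - <<'E'
from h import *
print(arm.read_state()["eef_pos"].round(4),arm.read_state()["joint_positions"].round(2))
im,W=look("wrist","w1")
np.save("pics/w1.npy",W)
m=(W[...,2]>.1)&(W[...,2]<.122)&(W[...,0]<.62)&(W[...,0]>.28)&(W[...,1]<-.2)&(W[...,1]>-.5)
m=cv2.morphologyEx(m.astype(np.uint8),cv2.MORPH_OPEN,np.ones((3,3)))
k,l,st,ce=cv2.connectedComponentsWithStats(m)
for i in range(1,k):
    if st[i,4]>40:
        P=W[l==i];r=cv2.minAreaRect(P[:,:2].astype(np.float32));print(ce[i].round(),st[i,4],np.round(r[0],4),np.round(r[1],3),round(r[2],1),"z",np.nanmedian(P[:,2]).round(4))
E
```

```text
[0.6495 0.     0.2555] [-0.07  0.63  0.04  1.52 -0.03  1.   -0.02]
[100. 362.] 302 [ 0.4151 -0.2682] [0.036 0.032] 22.6 z 0.1087
```

View pics/w1.png

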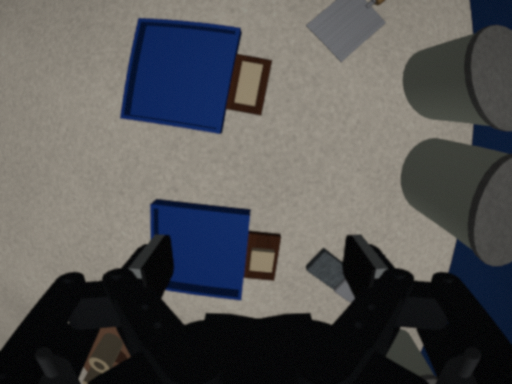

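The wrist view confirms the samples: oblong at (249,84) on the middle tray, square at (262,258) on the right-hand one. The command was refused, probably because every row needs "rot".

arm_command([
  {"rot": [0,0,0],"delta_pos": [-2,-17,28],"grip": 1},
  {"rot": [0,0,0],"delta_pos": [-2,-17,28],"grip": 1},
  {"rot": [0,0,0],"delta_pos": [-2,-17,28],"grip": 1},
  {"rot": [0,0,0],"delta_pos": [-2,-17,28],"grip": 1},
  {"rot": [0,0,0],"delta_pos": [-2,-17,28],"grip": 1},
  {"rot": [0,0,0],"delta_pos": [-2,-17,28],"grip": 1},
  {"rot": [0,0,0],"delta_pos": [-2,-17,28],"grip": 1},
  {"rot": [0,0,0],"delta_pos": [-2,-17,28],"grip": 1},
  {"rot": [0,0,0],"delta_pos": [-2,-17,28],"grip": 1},
  {"rot": [0,0,0],"delta_pos": [-2,-17,28],"grip": 1},
  {"rot": [0,0,0],"delta_pos": [-2,-17,28],"grip": 1},
  {"rot": [0,0,0],"delta_pos": [-2,-17,28],"grip": 1},
])

```text
t: 1.15
eef_pos: [0.4449, -0.3371, 0.2803]
tool_rot: [0.5, 0.5, 0.5, -0.5]
force: [0.3, 0.1, 0.0]
grip_width: 0.0851
```

arm_command([
  {"rot": [0,0,0],"delta_pos": [-4,0,30],"grip": 1},
  {"rot": [0,0,0],"delta_pos": [-4,0,30],"grip": 1},
  {"rot": [0,0,0],"delta_pos": [-4,0,30],"grip": 1},
  {"rot": [0,0,0],"delta_pos": [-4,0,30],"grip": 1},
  {"rot": [0,0,0],"delta_pos": [-4,0,20],"grip": 1},
  {"rot": [0,0,0],"delta_pos": [0,0,0],"grip": 1},
  {"rot": [0,0,0],"delta_pos": [0,0,0],"grip": 1},
])

```text
t: 1.73
eef_pos: [0.4452, -0.4769, 0.2997]
tool_rot: [-0.499, -0.5, -0.5, 0.501]
force: [0.1, 0.2, 0.5]
grip_width: 0.0856
```

```bash
python3 - <<'E'
from h import *
print(arm.read_state()["eef_pos"].round(4),arm.read_state()["joint_positions"].round(2))
im,W=look("wrist","w2")
np.save("pics/w2.npy",W)
m=(W[...,2]>.1)&(W[...,2]<.122)&(W[...,0]<.62)&(W[...,0]>.28)&(W[...,1]<-.2)&(W[...,1]>-.5)
m=cv2.morphologyEx(m.astype(np.uint8),cv2.MORPH_OPEN,np.ones((3,3)))
k,l,st,ce=cv2.connectedComponentsWithStats(m)
for i in range(1,k):
    if st[i,4]>40:
        P=W[l==i];r=cv2.minAreaRect(P[:,:2].astype(np.float32));print(ce[i].round(),st[i,4],np.round(r[0],4),np.round(r[1],3),round(r[2],1),"z",np.nanmedian(P[:,2]).round(4))
# trays from first wrist view
im=cv2.imread("pics/w1.png").astype(int);W=np.load("pics/w1.npy")
m=((im[...,0]>80)&(im[...,0]>2*im[...,2])&(W[...,2]<.05)&(W[...,0]<.75)).astype(np.uint8)
k,l,st,ce=cv2.connectedComponentsWithStats(m)
for i in range(1,k):
    if st[i,4]>2000:
        P=W[l==i];r=cv2.minAreaRect(P[:,:2].astype(np.float32));print("tray",ce[i].round(),np.round(r[0],4),np.round(r[1],3),round(r[2],1),np.nanpercentile(P[:,2],[5,50,95]).round(3))
E
```

```text
[ 0.4452 -0.4769  0.2997] [ 0.74  0.59  0.07  1.46 -0.04  1.09  0.81]
[229.   1.] 72 [ 0.4144 -0.2872] [0.005 0.023] 88.8 z 0.107
[313.   9.] 628 [ 0.5046 -0.292 ] [0.031 0.03 ] 41.5 z 0.1099
[181.  60.] 1086 [ 0.3644 -0.3512] [0.05  0.025] 66.0 z 0.11
[322.  94.] 821 [ 0.5127 -0.3898] [0.03  0.031] 17.0 z 0.1101
[242. 129.] 677 [ 0.4297 -0.4275] [0.033 0.034] 89.4 z 0.1101
tray [183.  75.] [0.5532 0.1179] [0.128 0.129] 79.0 [0.004 0.005 0.025]
tray [205. 246.] [ 0.5684 -0.1156] [0.128 0.128] 84.0 [0.004 0.005 0.025]
```

View pics/w2.png

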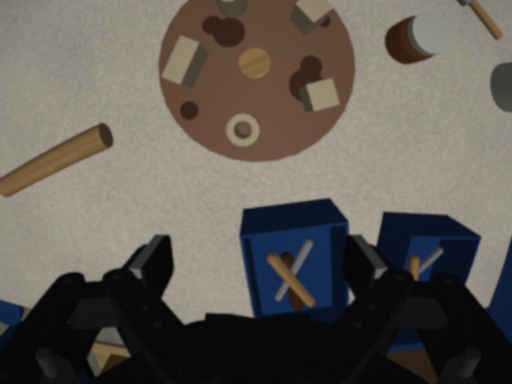

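The wrist image shows, from above: the oblong at (184,60), squares at (322,94) and (312,12), tubes at (242,129) and (231,5). Poses are good enough to act on, so I'll start with the square at (0.513,-0.390), jaws turned 17°.

arm_command([
  {"rot": [0,0,0],"delta_pos": [26,13.5,-17.4],"grip": 0.85},
  {"rot": [0,0,0],"delta_pos": [26,13.5,-17.4],"grip": 0.85},
  {"rot": [0,0,0],"delta_pos": [26,13.5,-17.4],"grip": 0.85},
  {"rot": [0,0,0],"delta_pos": [26,13.5,-17.4],"grip": 0.85},
  {"rot": [0,0,0],"delta_pos": [26,13.5,-17.4],"grip": 0.85},
  {"rot": [-0.099,0,0],"delta_pos": [0,0,0],"grip": 0.85},
  {"rot": [-0.099,0,0],"delta_pos": [0,0,0],"grip": 0.85},
  {"rot": [-0.099,0,0],"delta_pos": [0,0,0],"grip": 0.85},
  {"rot": [0,0,0],"delta_pos": [0,0,0],"grip": 0.85},
  {"rot": [0,0,0],"delta_pos": [0,0,0],"grip": 0.85},
], newtons=30)

```text
t: 2.62
eef_pos: [0.5137, -0.3875, 0.1703]
tool_rot: [0.568, 0.421, 0.568, -0.421]
force: [-0.5, -0.1, 0.2]
grip_width: 0.0726
```

```bash
cat > g.py <<'E'
import sys
from h import *
from scipy.spatial.transform import Rotation as Ro
def plan(x,y,z,yaw):
    s=arm.read_state();q=s["tool_rot"];R=Ro.from_quat([q[1],q[2],q[3],q[0]]).as_matrix()
    now=np.degrees(np.arctan2(R[1,1],R[0,1]))
    d=R.T@(np.array([x,y,z])-s["eef_pos"])*1000
    t=(yaw-now+90)%180-90
    print("t",round(s["t"],1),"pos",s["eef_pos"].round(4),"yaw",now.round(1),"tilt",R[:,0].round(3),"q7",s["joint_positions"][6].round(2),"F",s["force"].round(1),"w",round(s["grip_width"],4))
    print("tool mm",d.round(1),"rot x",-np.radians(t).round(3))
if __name__=="__main__":plan(*map(float,sys.argv[1:]))
E
python3 g.py .5127 -.3898 .096 17
python3 - <<'E'
from h import *
im,W=look("wrist","w3")
m=(W[...,2]>.1)&(W[...,2]<.122)&(W[...,0]<.62)&(W[...,0]>.28)&(W[...,1]<-.2)&(W[...,1]>-.5)
k,l,st,ce=cv2.connectedComponentsWithStats(m.astype(np.uint8))
for i in range(1,k):
    if st[i,4]>40:
        P=W[l==i];r=cv2.minAreaRect(P[:,:2].astype(np.float32));print(ce[i].round(),st[i,4],np.round(r[0],4),np.round(r[1],3),round(r[2],1),"z",np.nanmedian(P[:,2]).round(4))
E
```

```text
t 2.6 pos [ 0.5137 -0.3875  0.1703] yaw 16.9 tilt [-0.     0.001 -1.   ] q7 0.88 F [-0.5 -0.1  0.2] w 0.0726
tool mm [74.3 -1.7  2. ] rot x -0.001
[162.  15.] 1148 [ 0.4165 -0.2776] [0.036 0.023] 10.1 z 0.1097
[289.  67.] 2431 [ 0.5047 -0.2913] [0.03  0.031] 42.4 z 0.1101
[ 70. 105.] 2314 [ 0.3647 -0.351 ] [0.051 0.026] 64.5 z 0.11
[255. 218.] 2210 [ 0.5129 -0.3897] [0.03  0.031] 16.7 z 0.1101
[129. 232.] 1632 [ 0.43   -0.4276] [0.036 0.035] 29.3 z 0.1097
```

View pics/w3.png

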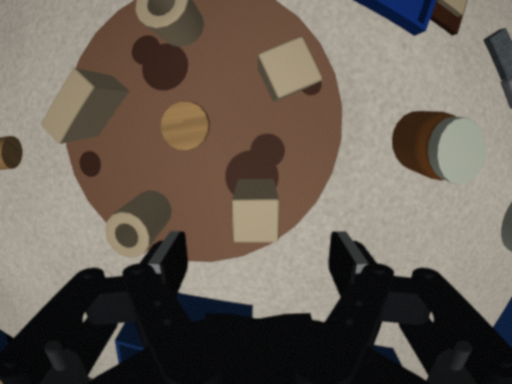

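This shows the square centred between the fingers at (255,218) and clear of the tube at (135,225). The positions agree with the earlier view to 1 mm. I'll descend and close.

arm_command([
  {"rot": [0,0,0],"delta_pos": [20,-1.7,2],"grip": 0.85},
  {"rot": [0,0,0],"delta_pos": [20,0,0],"grip": 0.85},
  {"rot": [0,0,0],"delta_pos": [20,0,0],"grip": 0.85},
  {"rot": [0,0,0],"delta_pos": [14,0,0],"grip": 0.85},
  {"rot": [0,0,0],"delta_pos": [0,0,0],"grip": 0.85},
  {"rot": [0,0,0],"delta_pos": [0,0,0],"grip": 0.2},
  {"rot": [0,0,0],"delta_pos": [0,0,0],"grip": 0.2},
  {"rot": [0,0,0],"delta_pos": [0,0,0],"grip": 0.2},
  {"rot": [0,0,0],"delta_pos": [0,0,0],"grip": 0.2},
  {"rot": [0,0,0],"delta_pos": [0,0,0],"grip": 0.2},
  {"rot": [0,0,0],"delta_pos": [0,0,0],"grip": 0.2},
  {"rot": [0,0,0],"delta_pos": [0,0,0],"grip": 0.2},
], newtons=30)

```text
t: 3.67
eef_pos: [0.5133, -0.3919, 0.0978]
tool_rot: [0.569, 0.421, 0.568, -0.421]
force: [-0.5, -0.2, 6.2]
grip_width: 0.0297
```

```bash
python3 g.py .5656 -.1425 .18 -6
```

```text
t 3.7 pos [ 0.5133 -0.3919  0.0978] yaw 17.0 tilt [ 0.002 -0.001 -1.   ] q7 0.88 F [-0.5 -0.2  6.2] w 0.0297
tool mm [ -82.5  123.1 -223.1] rot x 0.401
```

arm_command([
  {"rot": [0,0,0],"delta_pos": [-10,0,0],"grip": 0.2},
  {"rot": [0,0,0],"delta_pos": [-24,0,0],"grip": 0.2},
  {"rot": [0,0,0],"delta_pos": [-24,0,0],"grip": 0.2},
  {"rot": [0,0,0],"delta_pos": [-26,0,0],"grip": 0.2},
  {"rot": [0,0,0],"delta_pos": [0,15.4,-27.9],"grip": 0.2},
  {"rot": [0,0,0],"delta_pos": [0,15.4,-27.9],"grip": 0.2},
  {"rot": [0,0,0],"delta_pos": [0,15.4,-27.9],"grip": 0.2},
  {"rot": [0,0,0],"delta_pos": [0,15.4,-27.9],"grip": 0.2},
  {"rot": [0,0,0],"delta_pos": [0,15.4,-27.9],"grip": 0.2},
  {"rot": [0,0,0],"delta_pos": [0,15.4,-27.9],"grip": 0.2},
  {"rot": [0,0,0],"delta_pos": [0,15.4,-27.9],"grip": 0.2},
  {"rot": [0,0,0],"delta_pos": [0,15.4,-27.9],"grip": 0.2},
])

```text
t: 4.67
eef_pos: [0.5648, -0.1404, 0.1808]
tool_rot: [0.568, 0.421, 0.568, -0.421]
force: [0.3, -0.3, -0.5]
grip_width: 0.0299
```

```bash
python3 g.py .5656 -.1425 .06 -6; python3 - <<'E'
from h import *
im,W=look("side","s1")
cv2.imwrite("pics/s1z.png",cv2.resize(im[90:250,180:400],None,fx=3,fy=3,interpolation=cv2.INTER_CUBIC))
E
```

```text
t 4.7 pos [ 0.5648 -0.1404  0.1808] yaw 17.0 tilt [-0.  0. -1.] q7 0.49 F [ 0.3 -0.3 -0.5] w 0.0299
tool mm [1.208e+02 1.000e-01 2.300e+00] rot x 0.401
```

View pics/s1z.png

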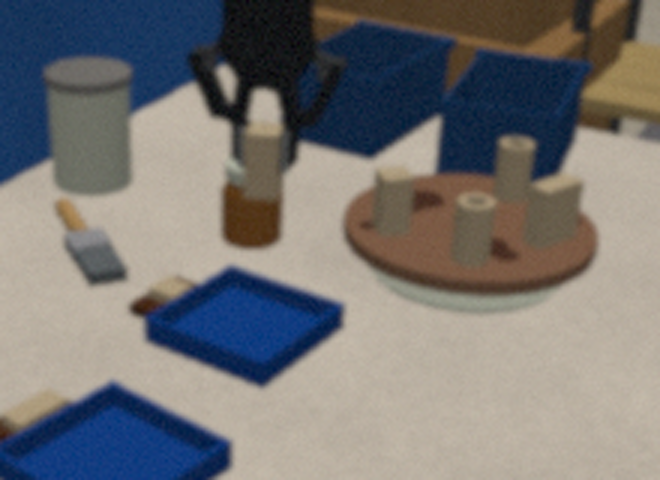

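The square hangs upright in the fingers (crop 262,160). I'll turn it to the tray's axes and lower it.

arm_command([
  {"rot": [0.1,0,0],"delta_pos": [15,0,2.3],"grip": 0.2},
  {"rot": [0.1,0,0],"delta_pos": [20,0,0],"grip": 0.2},
  {"rot": [0.1,0,0],"delta_pos": [20,0,0],"grip": 0.2},
  {"rot": [0.1,0,0],"delta_pos": [20,0,0],"grip": 0.2},
  {"rot": [0,0,0],"delta_pos": [20,0,0],"grip": 0.2},
  {"rot": [0,0,0],"delta_pos": [16,0,0],"grip": 0.2},
  {"rot": [0,0,0],"delta_pos": [8,0,0],"grip": 0.2},
  {"rot": [0,0,0],"delta_pos": [4,0,0],"grip": 0.2},
  {"rot": [0,0,0],"delta_pos": [2,0,0],"grip": 0.2},
  {"rot": [0,0,0],"delta_pos": [1,0,0],"grip": 0.2},
  {"rot": [0,0,0],"delta_pos": [0,0,0],"grip": 0.2},
])

```text
t: 5.63
eef_pos: [0.5662, -0.1443, 0.0551]
tool_rot: [0.474, 0.525, 0.473, -0.525]
force: [-0.0, 0.4, -0.5]
grip_width: 0.0302
```

```bash
python3 g.py .5656 -.1425 .0528 -6
```

```text
t 5.6 pos [ 0.5662 -0.1443  0.0551] yaw -5.9 tilt [ 0.001 -0.    -1.   ] q7 0.22 F [-0.   0.4 -0.5] w 0.0302
tool mm [ 2.3 -0.7 -1.7] rot x 0.002
```

arm_command([
  {"rot": [0,0,0],"delta_pos": [1,0,0],"grip": 0.2},
  {"rot": [0,0,0],"delta_pos": [1,0,0],"grip": 0.2},
  {"rot": [0,0,0],"delta_pos": [0.5,0,0],"grip": 0.2},
  {"rot": [0,0,0],"delta_pos": [0,0,0],"grip": 0.2},
])

```text
t: 5.97
eef_pos: [0.5661, -0.1442, 0.0527]
tool_rot: [0.474, 0.525, 0.473, -0.525]
force: [-1.1, 1.1, 5.5]
grip_width: 0.0295
```

arm_command([
  {"rot": [0,0,0],"delta_pos": [0,0,0],"grip": 0.55},
  {"rot": [0,0,0],"delta_pos": [0,0,0],"grip": 0.55},
  {"rot": [0,0,0],"delta_pos": [0,0,0],"grip": 0.55},
  {"rot": [0,0,0],"delta_pos": [0,0,0],"grip": 0.55},
  {"rot": [0,0,0],"delta_pos": [-10,0,0],"grip": 0.55},
  {"rot": [0,0,0],"delta_pos": [-30,0,0],"grip": 0.55},
  {"rot": [0,0,0],"delta_pos": [-30,0,0],"grip": 0.55},
  {"rot": [0,0,0],"delta_pos": [-30,0,0],"grip": 0.55},
  {"rot": [0,0,0],"delta_pos": [-30,0,0],"grip": 0.85},
])

```text
t: 6.72
eef_pos: [0.5654, -0.1441, 0.1838]
tool_rot: [0.474, 0.525, 0.474, -0.525]
force: [0.2, -0.4, -1.0]
grip_width: 0.0575
```

```bash
python3 g.py .5047 -.2914 .17 -48; python3 - <<'E'
from h import *
im,W=look("side","s2")
cv2.imwrite("pics/s2z.png",cv2.resize(im[90:250,180:400],None,fx=3,fy=3,interpolation=cv2.INTER_CUBIC))
m=(W[...,2]>.045)&(W[...,2]<.09)&(np.hypot(W[...,0]-.568,W[...,1]+.116)<.08)
P=W[m];print(len(P),np.nanmax(P[:,2]),np.nanmedian(P,axis=0).round(4)); T=P[P[:,2]>np.nanmax(P[:,2])-.006];print(T.mean(0).round(4))
E
```

```text
t 6.7 pos [ 0.5654 -0.1441  0.1838] yaw -5.9 tilt [ 0. -0. -1.] q7 0.19 F [ 0.2 -0.4 -1. ] w 0.0575
tool mm [ 13.8 -45.2 152.8] rot x 0.735
167 0.07033935370898031 [ 0.5607 -0.1341  0.0621]
[ 0.5632 -0.1425  0.068 ]
```

View pics/s2z.png

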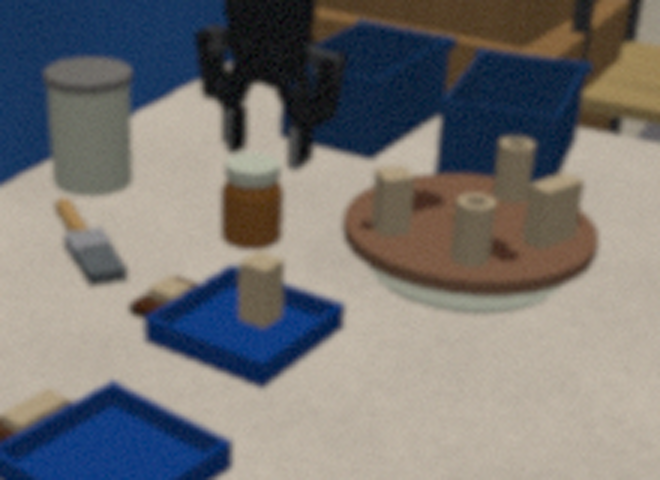

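Square A stands upright in its tray (crop 262,295), top at z≈0.066. Now the second square.

arm_command([
  {"rot": [0,0,0],"delta_pos": [2.3,-7.5,25.5],"grip": 0.85},
  {"rot": [0,0,0],"delta_pos": [2.3,-7.5,25.5],"grip": 0.85},
  {"rot": [0,0,0],"delta_pos": [2.3,-7.5,25.5],"grip": 0.85},
  {"rot": [0,0,0],"delta_pos": [2.3,-7.5,25.5],"grip": 0.85},
  {"rot": [0,0,0],"delta_pos": [2.3,-7.5,25.5],"grip": 0.85},
  {"rot": [0,0,0],"delta_pos": [2.3,-7.5,25.5],"grip": 0.85},
  {"rot": [0.1225,0,0],"delta_pos": [0,0,0],"grip": 0.85},
  {"rot": [0.1225,0,0],"delta_pos": [0,0,0],"grip": 0.85},
  {"rot": [0.1225,0,0],"delta_pos": [0,0,0],"grip": 0.85},
  {"rot": [0.1225,0,0],"delta_pos": [0,0,0],"grip": 0.85},
  {"rot": [0.1225,0,0],"delta_pos": [0,0,0],"grip": 0.85},
  {"rot": [0.1225,0,0],"delta_pos": [0,0,0],"grip": 0.85},
])

```text
t: 7.77
eef_pos: [0.5052, -0.2916, 0.1685]
tool_rot: [0.251, 0.661, 0.251, -0.661]
force: [-0.7, 0.1, 0.3]
grip_width: 0.0727
```

```bash
python3 g.py .5047 -.2914 .096 -48
```

```text
t 7.8 pos [ 0.5052 -0.2916  0.1685] yaw -48.4 tilt [ 0.001  0.    -1.   ] q7 -0.1 F [-0.7  0.1  0.3] w 0.0727
tool mm [72.5 -0.5  0.2] rot x -0.006
```

arm_command([
  {"rot": [0,0,0],"delta_pos": [20,-0.5,0],"grip": 0.85},
  {"rot": [0,0,0],"delta_pos": [20,0,0],"grip": 0.85},
  {"rot": [0,0,0],"delta_pos": [20,0,0],"grip": 0.85},
  {"rot": [0,0,0],"delta_pos": [12,0,0],"grip": 0.85},
  {"rot": [0,0,0],"delta_pos": [0,0,0],"grip": 0.85},
  {"rot": [0,0,0],"delta_pos": [0,0,0],"grip": 0.2},
  {"rot": [0,0,0],"delta_pos": [0,0,0],"grip": 0.2},
  {"rot": [0,0,0],"delta_pos": [0,0,0],"grip": 0.2},
  {"rot": [0,0,0],"delta_pos": [0,0,0],"grip": 0.2},
  {"rot": [0,0,0],"delta_pos": [0,0,0],"grip": 0.2},
  {"rot": [0,0,0],"delta_pos": [0,0,0],"grip": 0.2},
  {"rot": [0,0,0],"delta_pos": [0,0,0],"grip": 0.2},
], newtons=30)

```text
t: 8.77
eef_pos: [0.5055, -0.2918, 0.0973]
tool_rot: [0.254, 0.661, 0.253, -0.66]
force: [-1.2, 0.7, 6.0]
grip_width: 0.0297
```

```bash
python3 g.py .5712 -.0887 .18 -6
```

```text
t 8.8 pos [ 0.5055 -0.2918  0.0973] yaw -48.0 tilt [ 0.002 -0.001 -1.   ] q7 -0.06 F [-1.2  0.7  6. ] w 0.0297
tool mm [ -82.8 -106.8 -184.8] rot x -0.733
```

arm_command([
  {"rot": [0,0,0],"delta_pos": [-10,0,0],"grip": 0.2},
  {"rot": [0,0,0],"delta_pos": [-24,0,0],"grip": 0.2},
  {"rot": [0,0,0],"delta_pos": [-24,0,0],"grip": 0.2},
  {"rot": [0,0,0],"delta_pos": [-25,0,0],"grip": 0.2},
  {"rot": [0,0,0],"delta_pos": [0,-15.3,-26.4],"grip": 0.2},
  {"rot": [0,0,0],"delta_pos": [0,-15.3,-26.4],"grip": 0.2},
  {"rot": [0,0,0],"delta_pos": [0,-15.3,-26.4],"grip": 0.2},
  {"rot": [0,0,0],"delta_pos": [0,-15.3,-26.4],"grip": 0.2},
  {"rot": [0,0,0],"delta_pos": [0,-15.3,-26.4],"grip": 0.2},
  {"rot": [0,0,0],"delta_pos": [0,-15.3,-26.4],"grip": 0.2},
  {"rot": [0,0,0],"delta_pos": [0,-15.3,-26.4],"grip": 0.2},
  {"rot": [-0.1,0,0],"delta_pos": [0,0,0],"grip": 0.2},
])

```text
t: 9.77
eef_pos: [0.5727, -0.0786, 0.179]
tool_rot: [0.288, 0.646, 0.291, -0.644]
force: [0.5, 1.1, -0.8]
grip_width: 0.03
```

arm_command([
  {"rot": [-0.105,0,0],"delta_pos": [0,0,0],"grip": 0.2},
  {"rot": [-0.105,0,0],"delta_pos": [0,0,0],"grip": 0.2},
  {"rot": [-0.105,0,0],"delta_pos": [0,0,0],"grip": 0.2},
  {"rot": [-0.105,0,0],"delta_pos": [0,0,0],"grip": 0.2},
  {"rot": [-0.105,0,0],"delta_pos": [0,0,0],"grip": 0.2},
  {"rot": [-0.105,0,0],"delta_pos": [0,0,0],"grip": 0.2},
  {"rot": [0,0,0],"delta_pos": [0,0,0],"grip": 0.2},
])

```text
t: 10.35
eef_pos: [0.5703, -0.0882, 0.1796]
tool_rot: [0.473, 0.526, 0.473, -0.526]
force: [-0.3, 0.5, -0.2]
grip_width: 0.0297
```

```bash
python3 g.py .5712 -.0887 .0523 -6
```

```text
t 10.3 pos [ 0.5703 -0.0882  0.1796] yaw -6.1 tilt [ 0.  0. -1.] q7 0.11 F [-0.3  0.5 -0.2] w 0.0297
tool mm [127.3   0.9   0.4] rot x -0.001
```

arm_command([
  {"rot": [0,0,0],"delta_pos": [20,0.9,0.4],"grip": 0.2},
  {"rot": [0,0,0],"delta_pos": [25,0,0],"grip": 0.2},
  {"rot": [0,0,0],"delta_pos": [25,0,0],"grip": 0.2},
  {"rot": [0,0,0],"delta_pos": [25,0,0],"grip": 0.2},
  {"rot": [0,0,0],"delta_pos": [16,0,0],"grip": 0.2},
  {"rot": [0,0,0],"delta_pos": [8,0,0],"grip": 0.2},
  {"rot": [0,0,0],"delta_pos": [3,0,0],"grip": 0.2},
  {"rot": [0,0,0],"delta_pos": [2,0,0],"grip": 0.2},
  {"rot": [0,0,0],"delta_pos": [1,0,0],"grip": 0.2},
  {"rot": [0,0,0],"delta_pos": [1,0,0],"grip": 0.2},
  {"rot": [0,0,0],"delta_pos": [1,0,0],"grip": 0.2},
  {"rot": [0,0,0],"delta_pos": [0,0,0],"grip": 0.2},
])

```text
t: 11.35
eef_pos: [0.5718, -0.0886, 0.0526]
tool_rot: [0.473, 0.527, 0.472, -0.526]
force: [-0.6, -0.2, -1.0]
grip_width: 0.03
```

arm_command([
  {"rot": [0,0,0],"delta_pos": [1,0,0],"grip": 0.2},
  {"rot": [0,0,0],"delta_pos": [0.5,0,0],"grip": 0.2},
  {"rot": [0,0,0],"delta_pos": [0,0,0],"grip": 0.2},
])

```text
t: 11.6
eef_pos: [0.5718, -0.0886, 0.0522]
tool_rot: [0.472, 0.527, 0.472, -0.526]
force: [-2.7, 0.2, 10.3]
grip_width: 0.0297
```

arm_command([
  {"rot": [0,0,0],"delta_pos": [0,0,0],"grip": 0.55},
  {"rot": [0,0,0],"delta_pos": [0,0,0],"grip": 0.55},
  {"rot": [0,0,0],"delta_pos": [0,0,0],"grip": 0.55},
  {"rot": [0,0,0],"delta_pos": [0,0,0],"grip": 0.55},
  {"rot": [0,0,0],"delta_pos": [-10,0,0],"grip": 0.55},
  {"rot": [0,0,0],"delta_pos": [-30,0,0],"grip": 0.55},
  {"rot": [0,0,0],"delta_pos": [-30,0,0],"grip": 0.55},
  {"rot": [0,0,0],"delta_pos": [-30,0,0],"grip": 0.55},
  {"rot": [0,0,0],"delta_pos": [-30,0,0],"grip": 0.85},
  {"rot": [0,0,0],"delta_pos": [0,0,0],"grip": 0.85},
])

```text
t: 12.43
eef_pos: [0.5749, -0.0893, 0.1868]
tool_rot: [0.475, 0.529, 0.469, -0.524]
force: [1.5, -0.4, -0.1]
grip_width: 0.0698
```

```bash
python3 g.py .3645 -.351 .17 -25; python3 - <<'E'
from h import *
for n in("side","scene"):
    im,W=look(n,n+"3")
    m=(W[...,2]>.055)&(W[...,2]<.09)&(np.hypot(W[...,0]-.568,W[...,1]+.116)<.08)
    k,l,st,ce=cv2.connectedComponentsWithStats(m.astype(np.uint8))
    for i in range(1,k):
        if st[i,4]>20:P=W[l==i];print(n,st[i,4],P.mean(0).round(4),"ztop",np.nanpercentile(P[:,2],98).round(4))
E
```

```text
t 12.4 pos [ 0.5749 -0.0893  0.1868] yaw -6.2 tilt [ 0.011 -0.001 -1.   ] q7 0.11 F [ 1.5 -0.4 -0.1] w 0.0698
tool mm [  14.9 -181.   282.9] rot x 0.328
side 245 [ 0.565  -0.1123  0.0647] ztop 0.0701
scene 129 [ 0.5723 -0.1415  0.0629] ztop 0.0664
scene 136 [ 0.5777 -0.0887  0.063 ] ztop 0.0662
```

arm_command([
  {"rot": [0,0,0],"delta_pos": [0,-16.4,25.7],"grip": 0.85},
  {"rot": [0,0,0],"delta_pos": [0,-16.4,25.7],"grip": 0.85},
  {"rot": [0,0,0],"delta_pos": [0,-16.4,25.7],"grip": 0.85},
  {"rot": [0,0,0],"delta_pos": [0,-16.4,25.7],"grip": 0.85},
  {"rot": [0,0,0],"delta_pos": [0,-16.4,25.7],"grip": 0.85},
  {"rot": [0,0,0],"delta_pos": [0,-16.4,25.7],"grip": 0.85},
  {"rot": [0,0,0],"delta_pos": [0,-16.4,25.7],"grip": 0.85},
  {"rot": [0,0,0],"delta_pos": [0,-16.4,25.7],"grip": 0.85},
  {"rot": [0,0,0],"delta_pos": [0,-16.4,25.7],"grip": 0.85},
  {"rot": [0,0,0],"delta_pos": [0,-16.4,25.7],"grip": 0.85},
  {"rot": [0,0,0],"delta_pos": [0,-16.4,25.7],"grip": 0.85},
])

```text
t: 13.45
eef_pos: [0.3597, -0.3504, 0.1794]
tool_rot: [-0.471, -0.526, -0.473, 0.526]
force: [0.9, -0.6, -0.3]
grip_width: 0.0727
```

arm_command([
  {"rot": [0.109,0,0],"delta_pos": [0,0,0],"grip": 0.85},
  {"rot": [0.109,0,0],"delta_pos": [0,0,0],"grip": 0.85},
  {"rot": [0.109,0,0],"delta_pos": [0,0,0],"grip": 0.85},
  {"rot": [0,0,0],"delta_pos": [0,0,0],"grip": 0.85},
  {"rot": [0,0,0],"delta_pos": [0,0,0],"grip": 0.85},
])

```text
t: 13.87
eef_pos: [0.3611, -0.3495, 0.1796]
tool_rot: [-0.381, -0.595, -0.382, 0.596]
force: [0.1, 0.1, -0.2]
grip_width: 0.0724
```

```bash
python3 g.py .3645 -.351 .096 -25;python3 - <<'E'
from h import *
im,W=look("wrist","w4")
m=(W[...,2]>.1)&(W[...,2]<.122)&(W[...,0]<.62)&(W[...,0]>.28)&(W[...,1]<-.2)&(W[...,1]>-.5)
k,l,st,ce=cv2.connectedComponentsWithStats(m.astype(np.uint8))
for i in range(1,k):
    if st[i,4]>40:
        P=W[l==i];r=cv2.minAreaRect(P[:,:2].astype(np.float32));print(ce[i].round(),st[i,4],np.round(r[0],4),np.round(r[1],3),round(r[2],1),"z",np.nanmedian(P[:,2]).round(4))
E
```

```text
t 13.9 pos [ 0.3611 -0.3495  0.1796] yaw -24.7 tilt [-0.002  0.001 -1.   ] q7 0.45 F [ 0.1  0.1 -0.2] w 0.0724
tool mm [83.6  3.9 -0. ] rot x 0.005
[283.  70.] 1909 [ 0.4145 -0.2711] [0.035 0.035] 25.2 z 0.11
[263. 210.] 2605 [ 0.3645 -0.3505] [0.05  0.024] 64.9 z 0.1101
[386. 253.] 662 [ 0.4373 -0.4233] [0.018 0.036] 26.4 z 0.1097
```

arm_command([
  {"rot": [0,0,0],"delta_pos": [20,3.5,0],"grip": 0.85},
  {"rot": [0,0,0],"delta_pos": [25,0,0],"grip": 0.85},
  {"rot": [0,0,0],"delta_pos": [25,0,0],"grip": 0.85},
  {"rot": [0,0,0],"delta_pos": [13,0,0],"grip": 0.85},
  {"rot": [0,0,0],"delta_pos": [0,0,0],"grip": 0.7},
  {"rot": [0,0,0],"delta_pos": [0,0,0],"grip": 0.1},
  {"rot": [0,0,0],"delta_pos": [0,0,0],"grip": 0.1},
  {"rot": [0,0,0],"delta_pos": [0,0,0],"grip": 0.1},
  {"rot": [0,0,0],"delta_pos": [0,0,0],"grip": 0.1},
  {"rot": [0,0,0],"delta_pos": [0,0,0],"grip": 0.1},
  {"rot": [0,0,0],"delta_pos": [0,0,0],"grip": 0.1},
  {"rot": [0,0,0],"delta_pos": [0,0,0],"grip": 0.1},
], newtons=35)

```text
t: 14.92
eef_pos: [0.3653, -0.3521, 0.0986]
tool_rot: [0.381, 0.596, 0.38, -0.596]
force: [-1.0, 0.5, 7.0]
grip_width: 0.0238
```

```bash
python3 g.py .553 .118 .19 -11
```

```text
t 14.9 pos [ 0.3653 -0.3521  0.0986] yaw -24.9 tilt [ 0.002 -0.001 -1.   ] q7 0.48 F [-1.   0.5  7. ] w 0.0238
tool mm [ -91.8  -27.6 -505.4] rot x -0.243
```

arm_command([
  {"rot": [0,0,0],"delta_pos": [-12,0,0],"grip": 0.1},
  {"rot": [0,0,0],"delta_pos": [-25,0,0],"grip": 0.1},
  {"rot": [0,0,0],"delta_pos": [-28,0,0],"grip": 0.1},
  {"rot": [0,0,0],"delta_pos": [-28,0,0],"grip": 0.1},
  {"rot": [0,0,0],"delta_pos": [0,-1.7,-31.6],"grip": 0.1},
  {"rot": [0,0,0],"delta_pos": [0,-1.7,-31.6],"grip": 0.1},
  {"rot": [0,0,0],"delta_pos": [0,-1.7,-31.6],"grip": 0.1},
  {"rot": [0,0,0],"delta_pos": [0,-1.7,-31.6],"grip": 0.1},
  {"rot": [0,0,0],"delta_pos": [0,-1.7,-31.6],"grip": 0.1},
  {"rot": [0,0,0],"delta_pos": [0,-1.7,-31.6],"grip": 0.1},
  {"rot": [0,0,0],"delta_pos": [0,-1.7,-31.6],"grip": 0.1},
  {"rot": [0,0,0],"delta_pos": [0,-1.7,-31.6],"grip": 0.1},
])

```text
t: 15.92
eef_pos: [0.4591, -0.115, 0.1907]
tool_rot: [0.38, 0.596, 0.38, -0.596]
force: [0.6, -0.8, -1.2]
grip_width: 0.0234
```

arm_command([
  {"rot": [0,0,0],"delta_pos": [0,-1.7,-31.6],"grip": 0.1},
  {"rot": [0,0,0],"delta_pos": [0,-1.7,-31.6],"grip": 0.1},
  {"rot": [0,0,0],"delta_pos": [0,-1.7,-31.6],"grip": 0.1},
  {"rot": [0,0,0],"delta_pos": [0,-1.7,-31.6],"grip": 0.1},
  {"rot": [0,0,0],"delta_pos": [0,-1.7,-31.6],"grip": 0.1},
  {"rot": [0,0,0],"delta_pos": [0,-1.7,-31.6],"grip": 0.1},
  {"rot": [0,0,0],"delta_pos": [0,-1.7,-31.6],"grip": 0.1},
  {"rot": [0,0,0],"delta_pos": [0,-1.7,-31.6],"grip": 0.1},
  {"rot": [-0.12,0,0],"delta_pos": [0,0,0],"grip": 0.1},
  {"rot": [-0.12,0,0],"delta_pos": [0,0,0],"grip": 0.1},
  {"rot": [0,0,0],"delta_pos": [0,0,0],"grip": 0.1},
  {"rot": [0,0,0],"delta_pos": [0,0,0],"grip": 0.1},
])

```text
t: 16.92
eef_pos: [0.5528, 0.118, 0.1905]
tool_rot: [-0.448, -0.547, -0.448, 0.547]
force: [0.3, 0.1, -0.7]
grip_width: 0.0235
```

```bash
python3 g.py .553 .118 .0536 -11
```

```text
t 16.9 pos [0.5528 0.118  0.1905] yaw -11.4 tilt [-0.001  0.    -1.   ] q7 -0.31 F [ 0.3  0.1 -0.7] w 0.0235
tool mm [136.9   0.3  -0. ] rot x -0.007
```

arm_command([
  {"rot": [0,0,0],"delta_pos": [20,0,0],"grip": 0.1},
  {"rot": [0,0,0],"delta_pos": [28,0,0],"grip": 0.1},
  {"rot": [0,0,0],"delta_pos": [28,0,0],"grip": 0.1},
  {"rot": [0,0,0],"delta_pos": [28,0,0],"grip": 0.1},
  {"rot": [0,0,0],"delta_pos": [16,0,0],"grip": 0.1},
  {"rot": [0,0,0],"delta_pos": [8,0,0],"grip": 0.1},
  {"rot": [0,0,0],"delta_pos": [4,0,0],"grip": 0.1},
  {"rot": [0,0,0],"delta_pos": [2,0,0],"grip": 0.1},
  {"rot": [0,0,0],"delta_pos": [1,0,0],"grip": 0.1},
  {"rot": [0,0,0],"delta_pos": [1,0,0],"grip": 0.1},
  {"rot": [0,0,0],"delta_pos": [1,0,0],"grip": 0.1},
  {"rot": [0,0,0],"delta_pos": [0,0,0],"grip": 0.1},
])

```text
t: 17.92
eef_pos: [0.5535, 0.1185, 0.0542]
tool_rot: [0.449, 0.547, 0.449, -0.546]
force: [0.0, 0.5, -1.9]
grip_width: 0.0233
```

arm_command([
  {"rot": [0,0,0],"delta_pos": [0.7,0,0],"grip": 0.1},
  {"rot": [0,0,0],"delta_pos": [0.7,0,0],"grip": 0.1},
  {"rot": [0,0,0],"delta_pos": [0.2,0,0],"grip": 0.1},
  {"rot": [0,0,0],"delta_pos": [0,0,0],"grip": 0.1},
])

```text
t: 18.25
eef_pos: [0.5535, 0.1185, 0.0536]
tool_rot: [0.449, 0.547, 0.449, -0.546]
force: [-2.2, 0.3, 9.9]
grip_width: 0.0236
```

arm_command([
  {"rot": [0,0,0],"delta_pos": [0,0,0],"grip": 0.55},
  {"rot": [0,0,0],"delta_pos": [0,0,0],"grip": 0.55},
  {"rot": [0,0,0],"delta_pos": [0,0,0],"grip": 0.55},
  {"rot": [0,0,0],"delta_pos": [0,0,0],"grip": 0.55},
  {"rot": [0,0,0],"delta_pos": [-10,0,0],"grip": 0.55},
  {"rot": [0,0,0],"delta_pos": [-30,0,0],"grip": 0.55},
  {"rot": [0,0,0],"delta_pos": [-30,0,0],"grip": 0.55},
  {"rot": [0,0,0],"delta_pos": [-30,0,0],"grip": 0.55},
  {"rot": [0,0,0],"delta_pos": [-30,0,0],"grip": 0.85},
  {"rot": [0,0,0],"delta_pos": [0,0,0],"grip": 0.85},
])

```text
t: 19.08
eef_pos: [0.5567, 0.1188, 0.1881]
tool_rot: [0.45, 0.55, 0.447, -0.543]
force: [1.7, 0.2, -0.6]
grip_width: 0.0698
```

```bash
python3 g.py .4145 -.2705 .18 -11; python3 - <<'E'
from h import *
for n in("side","scene"):
    im,W=look(n,n+"4")
    for c in((.568,-.116),(.553,.118)):
      m=(W[...,2]>.055)&(W[...,2]<.09)&(np.hypot(W[...,0]-c[0],W[...,1]-c[1])<.07)
      k,l,st,ce=cv2.connectedComponentsWithStats(m.astype(np.uint8))
      for i in range(1,k):
        if st[i,4]>20:P=W[l==i];print(n,st[i,4],P.mean(0).round(4),"ztop",np.nanpercentile(P[:,2],98).round(4))
E
```

```text
t 19.1 pos [0.5567 0.1188 0.1881] yaw -11.2 tilt [ 0.01   0.003 -1.   ] q7 -0.3 F [ 1.7  0.2 -0.6] w 0.0698
tool mm [  5.6 -63.9 409.5] rot x -0.003
side 242 [ 0.5649 -0.1127  0.0647] ztop 0.0697
side 237 [0.5496 0.1204 0.0647] ztop 0.0692
scene 131 [ 0.5727 -0.1415  0.0631] ztop 0.0662
scene 136 [ 0.5777 -0.0889  0.0629] ztop 0.0663
scene 187 [0.5595 0.1179 0.0627] ztop 0.0663
```

View pics/side4.png

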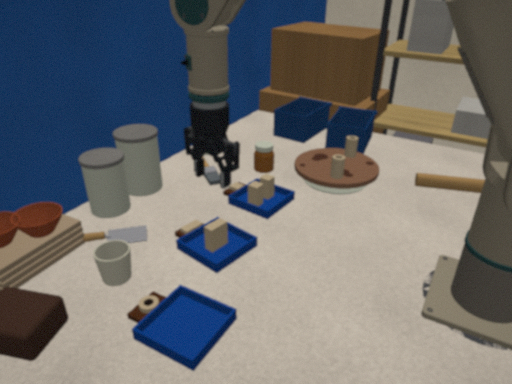

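The squares stand in their tray at (262,190), the oblong in its own at (216,236), and the cup and jar are in place. Now the first tube.

arm_command([
  {"rot": [0,0,0],"delta_pos": [0,-5.1,34.1],"grip": 0.85},
  {"rot": [0,0,0],"delta_pos": [0,-5.1,34.1],"grip": 0.85},
  {"rot": [0,0,0],"delta_pos": [0,-5.1,34.1],"grip": 0.85},
  {"rot": [0,0,0],"delta_pos": [0,-5.1,34.1],"grip": 0.85},
  {"rot": [0,0,0],"delta_pos": [0,-5.1,34.1],"grip": 0.85},
  {"rot": [0,0,0],"delta_pos": [0,-5.1,34.1],"grip": 0.85},
  {"rot": [0,0,0],"delta_pos": [0,-5.1,34.1],"grip": 0.85},
  {"rot": [0,0,0],"delta_pos": [0,-5.1,34.1],"grip": 0.85},
  {"rot": [0,0,0],"delta_pos": [0,-5.1,34.1],"grip": 0.85},
  {"rot": [0,0,0],"delta_pos": [0,-5.1,34.1],"grip": 0.85},
  {"rot": [0,0,0],"delta_pos": [0,-5.1,34.1],"grip": 0.85},
  {"rot": [0,0,0],"delta_pos": [0,-5.1,34.1],"grip": 0.85},
])

```text
t: 20.18
eef_pos: [0.4121, -0.2721, 0.1808]
tool_rot: [-0.448, -0.546, -0.45, 0.547]
force: [1.1, 0.1, -0.5]
grip_width: 0.0725
```

arm_command([
  {"rot": [0,0,0],"delta_pos": [0,0,0],"grip": 0.85},
  {"rot": [0,0,0],"delta_pos": [0,0,0],"grip": 0.85},
  {"rot": [0,0,0],"delta_pos": [0,0,0],"grip": 0.85},
])

```text
t: 20.43
eef_pos: [0.4133, -0.2703, 0.181]
tool_rot: [-0.448, -0.546, -0.45, 0.546]
force: [0.6, 1.1, 0.4]
grip_width: 0.0727
```

```bash
python3 - <<'E'
from h import *
im,W=look("wrist","w5")
m=(W[...,2]>.1)&(W[...,2]<.122)&(W[...,0]<.62)&(W[...,0]>.28)&(W[...,1]<-.2)&(W[...,1]>-.5)
k,l,st,ce=cv2.connectedComponentsWithStats(m.astype(np.uint8))
for i in range(1,k):
    if st[i,4]>40:
        P=W[l==i];r=cv2.minEnclosingCircle(P[:,:2].astype(np.float32));print(ce[i].round(),st[i,4],np.round(r[0],4),round(r[1],4),"z",np.nanmedian(P[:,2]).round(4))
E
python3 g.py .4145 -.2705 .096 -11
```

```text
[260. 211.] 1783 [ 0.415  -0.2707] 0.0182 z 0.1099
t 20.5 pos [ 0.4138 -0.2697  0.1812] yaw -11.1 tilt [-0.001  0.002 -1.   ] q7 0.44 F [0.1 0.3 0.5] w 0.0724
tool mm [85.2  1.   0.8] rot x -0.001
```

arm_command([
  {"rot": [0,0,0],"delta_pos": [20,1.3,0.9],"grip": 0.85},
  {"rot": [0,0,0],"delta_pos": [25,0,0],"grip": 0.85},
  {"rot": [0,0,0],"delta_pos": [25,0,0],"grip": 0.85},
  {"rot": [0,0,0],"delta_pos": [15,0,0],"grip": 0.85},
  {"rot": [0,0,0],"delta_pos": [0,0,0],"grip": 0.7},
  {"rot": [0,0,0],"delta_pos": [0,0,0],"grip": 0.25},
  {"rot": [0,0,0],"delta_pos": [0,0,0],"grip": 0.25},
  {"rot": [0,0,0],"delta_pos": [0,0,0],"grip": 0.25},
  {"rot": [0,0,0],"delta_pos": [0,0,0],"grip": 0.25},
  {"rot": [0,0,0],"delta_pos": [0,0,0],"grip": 0.25},
  {"rot": [0,0,0],"delta_pos": [0,0,0],"grip": 0.25},
  {"rot": [0,0,0],"delta_pos": [0,0,0],"grip": 0.25},
], newtons=30)

```text
t: 21.48
eef_pos: [0.4154, -0.2725, 0.0976]
tool_rot: [0.449, 0.547, 0.449, -0.546]
force: [0.4, 0.6, 5.7]
grip_width: 0.0361
```

```bash
python3 g.py .461 .317 .19 0
python3 - <<'E'
from h import *
W=cloud("side",np.load("pics/side0.npy"),arm.get_calibration("side"));S=cloud("scene",np.load("pics/scene0.npy"),arm.get_calibration("scene"))
for n,w in(("side",W),("scene",S)):
    m=(w[...,2]>.05)&(w[...,2]<.09)&(np.hypot(w[...,0]-.6,w[...,1]-.33)<.12)
    if m.any():print(n,"cup",np.nanmin(w[m],0).round(3),np.nanmax(w[m],0).round(3))
E
```

```text
t 21.5 pos [ 0.4154 -0.2725  0.0976] yaw -11.2 tilt [ 0.001 -0.    -1.   ] q7 0.47 F [0.4 0.6 5.7] w 0.0361
tool mm [ -92.6  -69.4 -587.2] rot x -0.195
side cup [0.634 0.269 0.05 ] [0.706 0.435 0.076]
scene cup [0.637 0.272 0.05 ] [0.71  0.343 0.072]
```

arm_command([
  {"rot": [0,0,0],"delta_pos": [-12,0,0],"grip": 0.25},
  {"rot": [0,0,0],"delta_pos": [-26,0,0],"grip": 0.25},
  {"rot": [0,0,0],"delta_pos": [-27,0,0],"grip": 0.25},
  {"rot": [0,0,0],"delta_pos": [-28,0,0],"grip": 0.25},
  {"rot": [0,0,0],"delta_pos": [0,2,-36],"grip": 0.25},
  {"rot": [0,0,0],"delta_pos": [0,2,-36],"grip": 0.25},
  {"rot": [0,0,0],"delta_pos": [0,2,-36],"grip": 0.25},
  {"rot": [0,0,0],"delta_pos": [0,2,-36],"grip": 0.25},
  {"rot": [0,0,0],"delta_pos": [0,2,-36],"grip": 0.25},
  {"rot": [0,0,0],"delta_pos": [0,2,-36],"grip": 0.25},
  {"rot": [0,0,0],"delta_pos": [0,2,-36],"grip": 0.25},
  {"rot": [0,0,0],"delta_pos": [0,2,-36],"grip": 0.25},
])

```text
t: 22.48
eef_pos: [0.4863, 0.0088, 0.19]
tool_rot: [-0.449, -0.546, -0.449, 0.546]
force: [1.0, -0.0, -1.7]
grip_width: 0.0358
```

arm_command([
  {"rot": [0,0,0],"delta_pos": [0,-9.6,-33],"grip": 0.25},
  {"rot": [0,0,0],"delta_pos": [0,-9.6,-33],"grip": 0.25},
  {"rot": [0,0,0],"delta_pos": [0,-9.6,-33],"grip": 0.25},
  {"rot": [0,0,0],"delta_pos": [0,-9.6,-33],"grip": 0.25},
  {"rot": [0,0,0],"delta_pos": [0,-9.6,-33],"grip": 0.25},
  {"rot": [0,0,0],"delta_pos": [0,-9.6,-33],"grip": 0.25},
  {"rot": [0,0,0],"delta_pos": [0,-9.6,-33],"grip": 0.25},
  {"rot": [0,0,0],"delta_pos": [0,-9.6,-33],"grip": 0.25},
  {"rot": [0,0,0],"delta_pos": [0,-9.6,-33],"grip": 0.25},
  {"rot": [-0.0975,0,0],"delta_pos": [0,0,0],"grip": 0.25},
  {"rot": [-0.0975,0,0],"delta_pos": [0,0,0],"grip": 0.25},
  {"rot": [0,0,0],"delta_pos": [0,0,0],"grip": 0.25},
])

```text
t: 23.48
eef_pos: [0.4586, 0.3157, 0.1896]
tool_rot: [0.501, 0.499, 0.501, -0.499]
force: [-0.4, -0.2, -0.4]
grip_width: 0.0355
```

```bash
python3 g.py .461 .317 .0526 0
```

```text
t 23.5 pos [0.4586 0.3157 0.1896] yaw 0.2 tilt [-0.001 -0.    -1.   ] q7 -0.53 F [-0.4 -0.2 -0.4] w 0.0355
tool mm [137.    2.5  -1.3] rot x 0.004
```

arm_command([
  {"rot": [0,0,0],"delta_pos": [20,2.5,-1.3],"grip": 0.25},
  {"rot": [0,0,0],"delta_pos": [28,0,0],"grip": 0.25},
  {"rot": [0,0,0],"delta_pos": [28,0,0],"grip": 0.25},
  {"rot": [0,0,0],"delta_pos": [28,0,0],"grip": 0.25},
  {"rot": [0,0,0],"delta_pos": [16,0,0],"grip": 0.25},
  {"rot": [0,0,0],"delta_pos": [8,0,0],"grip": 0.25},
  {"rot": [0,0,0],"delta_pos": [4,0,0],"grip": 0.25},
  {"rot": [0,0,0],"delta_pos": [2,0,0],"grip": 0.25},
  {"rot": [0,0,0],"delta_pos": [1,0,0],"grip": 0.25},
  {"rot": [0,0,0],"delta_pos": [1,0,0],"grip": 0.25},
  {"rot": [0,0,0],"delta_pos": [0.5,0,0],"grip": 0.25},
  {"rot": [0,0,0],"delta_pos": [0,0,0],"grip": 0.25},
])

```text
t: 24.48
eef_pos: [0.4621, 0.3168, 0.0541]
tool_rot: [0.5, 0.501, 0.5, -0.5]
force: [-0.2, -0.5, -1.3]
grip_width: 0.0361
```

arm_command([
  {"rot": [0,0,0],"delta_pos": [0.8,0,0],"grip": 0.25},
  {"rot": [0,0,0],"delta_pos": [0.7,0,0],"grip": 0.25},
  {"rot": [0,0,0],"delta_pos": [0.4,0,0],"grip": 0.25},
  {"rot": [0,0,0],"delta_pos": [0,0,0],"grip": 0.25},
])

```text
t: 24.82
eef_pos: [0.462, 0.3167, 0.0527]
tool_rot: [0.5, 0.5, 0.5, -0.5]
force: [-1.6, -0.4, 8.4]
grip_width: 0.0357
```

arm_command([
  {"rot": [0,0,0],"delta_pos": [0,0,0],"grip": 0.6},
  {"rot": [0,0,0],"delta_pos": [0,0,0],"grip": 0.6},
  {"rot": [0,0,0],"delta_pos": [0,0,0],"grip": 0.6},
  {"rot": [0,0,0],"delta_pos": [0,0,0],"grip": 0.6},
  {"rot": [0,0,0],"delta_pos": [-10,0,0],"grip": 0.6},
  {"rot": [0,0,0],"delta_pos": [-30,0,0],"grip": 0.6},
  {"rot": [0,0,0],"delta_pos": [-30,0,0],"grip": 0.6},
  {"rot": [0,0,0],"delta_pos": [-30,0,0],"grip": 0.6},
  {"rot": [0,0,0],"delta_pos": [-30,0,0],"grip": 0.85},
  {"rot": [0,0,0],"delta_pos": [0,0,0],"grip": 0.85},
])

```text
t: 25.65
eef_pos: [0.4647, 0.3183, 0.1877]
tool_rot: [0.5, 0.504, 0.499, -0.496]
force: [0.7, 0.6, -0.0]
grip_width: 0.0716
```

```bash
python3 g.py .43 -.4275 .18 0; python3 - <<'E'
from h import *
for n in("side","scene"):
    im,W=look(n,n+"5");c=(.461,.344)
    m=(W[...,2]>.055)&(W[...,2]<.09)&(np.hypot(W[...,0]-c[0],W[...,1]-c[1])<.07)
    k,l,st,ce=cv2.connectedComponentsWithStats(m.astype(np.uint8))
    for i in range(1,k):
        if st[i,4]>20:P=W[l==i];print(n,ce[i].round(),st[i,4],P.mean(0).round(4),"ztop",np.nanpercentile(P[:,2],98).round(4))
E
```

```text
t 25.6 pos [0.4647 0.3183 0.1877] yaw -0.0 tilt [ 0.009  0.006 -1.   ] q7 -0.53 F [ 0.7  0.6 -0. ] w 0.0716
tool mm [  2.7 -34.5 745.8] rot x -0.0
side [194. 294.] 310 [0.4586 0.3166 0.0641] ztop 0.0689
scene [390. 191.] 122 [0.4672 0.315  0.062 ] ztop 0.0656
```

arm_command([
  {"rot": [0,0,0],"delta_pos": [0,3.8,35.7],"grip": 0.85},
  {"rot": [0,0,0],"delta_pos": [0,3.8,35.7],"grip": 0.85},
  {"rot": [0,0,0],"delta_pos": [0,3.8,35.7],"grip": 0.85},
  {"rot": [0,0,0],"delta_pos": [0,3.8,35.7],"grip": 0.85},
  {"rot": [0,0,0],"delta_pos": [0,3.8,35.7],"grip": 0.85},
  {"rot": [0,0,0],"delta_pos": [0,3.8,35.7],"grip": 0.85},
  {"rot": [0,0,0],"delta_pos": [0,3.8,35.7],"grip": 0.85},
  {"rot": [0,0,0],"delta_pos": [0,3.8,35.7],"grip": 0.85},
  {"rot": [0,0,0],"delta_pos": [0,3.8,35.7],"grip": 0.85},
  {"rot": [0,0,0],"delta_pos": [0,3.8,35.7],"grip": 0.85},
])

```text
t: 26.58
eef_pos: [0.4985, -0.0422, 0.1804]
tool_rot: [0.499, 0.499, 0.501, -0.501]
force: [1.0, 0.1, -0.9]
grip_width: 0.0727
```

arm_command([
  {"rot": [0,0,0],"delta_pos": [0,-6.4,35.2],"grip": 0.85},
  {"rot": [0,0,0],"delta_pos": [0,-6.4,35.2],"grip": 0.85},
  {"rot": [0,0,0],"delta_pos": [0,-6.4,35.2],"grip": 0.85},
  {"rot": [0,0,0],"delta_pos": [0,-6.4,35.2],"grip": 0.85},
  {"rot": [0,0,0],"delta_pos": [0,-6.4,35.2],"grip": 0.85},
  {"rot": [0,0,0],"delta_pos": [0,-6.4,35.2],"grip": 0.85},
  {"rot": [0,0,0],"delta_pos": [0,-6.4,35.2],"grip": 0.85},
  {"rot": [0,0,0],"delta_pos": [0,-6.4,35.2],"grip": 0.85},
  {"rot": [0,0,0],"delta_pos": [0,-6.4,35.2],"grip": 0.85},
  {"rot": [0,0,0],"delta_pos": [0,-6.4,35.2],"grip": 0.85},
  {"rot": [0,0,0],"delta_pos": [0,-6.4,35.2],"grip": 0.85},
])

```text
t: 27.5
eef_pos: [0.4279, -0.4287, 0.18]
tool_rot: [0.499, 0.5, 0.501, -0.5]
force: [0.9, 0.4, -0.1]
grip_width: 0.073
```

arm_command([
  {"rot": [0,0,0],"delta_pos": [0,0,0],"grip": 0.85},
  {"rot": [0,0,0],"delta_pos": [0,0,0],"grip": 0.85},
  {"rot": [0,0,0],"delta_pos": [0,0,0],"grip": 0.85},
])

```text
t: 27.75
eef_pos: [0.4287, -0.4265, 0.1801]
tool_rot: [0.499, 0.5, 0.501, -0.5]
force: [-0.1, 0.3, 0.0]
grip_width: 0.0727
```

```bash
python3 - <<'E'
from h import *
im,W=look("wrist","w6")
m=(W[...,2]>.1)&(W[...,2]<.122)&(W[...,0]<.62)&(W[...,0]>.28)&(W[...,1]<-.2)&(W[...,1]>-.5)
k,l,st,ce=cv2.connectedComponentsWithStats(m.astype(np.uint8))
for i in range(1,k):
    if st[i,4]>40:
        P=W[l==i];r=cv2.minEnclosingCircle(P[:,:2].astype(np.float32));print(ce[i].round(),st[i,4],np.round(r[0],4),round(r[1],4),"z",np.nanmedian(P[:,2]).round(4))
E
python3 g.py .43 -.4275 .096 0
```

```text
[259. 213.] 1781 [ 0.4296 -0.4277] 0.0181 z 0.1099
t 27.8 pos [ 0.4294 -0.4258  0.1804] yaw 0.1 tilt [-0.001  0.003 -1.   ] q7 0.78 F [-0.4  0.   0.7] w 0.0727
tool mm [84.4  0.7  2. ] rot x 0.001
```

arm_command([
  {"rot": [0,0,0],"delta_pos": [20,0.5,2],"grip": 0.85},
  {"rot": [0,0,0],"delta_pos": [25,0,0],"grip": 0.85},
  {"rot": [0,0,0],"delta_pos": [25,0,0],"grip": 0.85},
  {"rot": [0,0,0],"delta_pos": [14.4,0,0],"grip": 0.85},
  {"rot": [0,0,0],"delta_pos": [0,0,0],"grip": 0.7},
  {"rot": [0,0,0],"delta_pos": [0,0,0],"grip": 0.25},
  {"rot": [0,0,0],"delta_pos": [0,0,0],"grip": 0.25},
  {"rot": [0,0,0],"delta_pos": [0,0,0],"grip": 0.25},
  {"rot": [0,0,0],"delta_pos": [0,0,0],"grip": 0.25},
  {"rot": [0,0,0],"delta_pos": [0,0,0],"grip": 0.25},
  {"rot": [0,0,0],"delta_pos": [0,0,0],"grip": 0.25},
  {"rot": [0,0,0],"delta_pos": [0,0,0],"grip": 0.25},
], newtons=30)

```text
t: 28.8
eef_pos: [0.4303, -0.43, 0.0981]
tool_rot: [0.501, 0.5, 0.499, -0.5]
force: [-0.8, 1.7, 6.3]
grip_width: 0.0364
```

```bash
python3 g.py .461 .371 .19 0
```

```text
t 28.8 pos [ 0.4303 -0.43    0.0981] yaw 0.0 tilt [ 0.001 -0.001 -1.   ] q7 0.79 F [-0.8  1.7  6.3] w 0.0364
tool mm [ -92.5   30.8 -800.9] rot x 0.0
```

arm_command([
  {"rot": [0,0,0],"delta_pos": [-12,0,0],"grip": 0.25},
  {"rot": [0,0,0],"delta_pos": [-26,0,0],"grip": 0.25},
  {"rot": [0,0,0],"delta_pos": [-27,0,0],"grip": 0.25},
  {"rot": [0,0,0],"delta_pos": [-28,0,0],"grip": 0.25},
  {"rot": [0,0,0],"delta_pos": [0,6.3,-35.5],"grip": 0.25},
  {"rot": [0,0,0],"delta_pos": [0,6.3,-35.5],"grip": 0.25},
  {"rot": [0,0,0],"delta_pos": [0,6.3,-35.5],"grip": 0.25},
  {"rot": [0,0,0],"delta_pos": [0,6.3,-35.5],"grip": 0.25},
  {"rot": [0,0,0],"delta_pos": [0,6.3,-35.5],"grip": 0.25},
  {"rot": [0,0,0],"delta_pos": [0,6.3,-35.5],"grip": 0.25},
  {"rot": [0,0,0],"delta_pos": [0,6.3,-35.5],"grip": 0.25},
  {"rot": [0,0,0],"delta_pos": [0,6.3,-35.5],"grip": 0.25},
])

```text
t: 29.8
eef_pos: [0.4801, -0.1442, 0.1907]
tool_rot: [0.5, 0.5, 0.5, -0.5]
force: [0.3, 0.2, -1.0]
grip_width: 0.0363
```

arm_command([
  {"rot": [0,0,0],"delta_pos": [0,6.3,-35.5],"grip": 0.25},
  {"rot": [0,0,0],"delta_pos": [0,6.3,-35.5],"grip": 0.25},
  {"rot": [0,0,0],"delta_pos": [0,6.3,-35.5],"grip": 0.25},
  {"rot": [0,0,0],"delta_pos": [0,-3.3,-34.2],"grip": 0.25},
  {"rot": [0,0,0],"delta_pos": [0,-3.3,-34.2],"grip": 0.25},
  {"rot": [0,0,0],"delta_pos": [0,-3.3,-34.2],"grip": 0.25},
  {"rot": [0,0,0],"delta_pos": [0,-3.3,-34.2],"grip": 0.25},
  {"rot": [0,0,0],"delta_pos": [0,-3.3,-34.2],"grip": 0.25},
  {"rot": [0,0,0],"delta_pos": [0,-3.3,-34.2],"grip": 0.25},
  {"rot": [0,0,0],"delta_pos": [0,-3.3,-34.2],"grip": 0.25},
  {"rot": [0,0,0],"delta_pos": [0,-3.3,-34.2],"grip": 0.25},
  {"rot": [0,0,0],"delta_pos": [0,-3.3,-34.2],"grip": 0.25},
])

```text
t: 30.8
eef_pos: [0.4689, 0.2701, 0.1907]
tool_rot: [0.5, 0.5, 0.5, -0.5]
force: [0.7, 0.0, -0.8]
grip_width: 0.0361
```

arm_command([
  {"rot": [0,0,0],"delta_pos": [0,-3.3,-34.2],"grip": 0.25},
  {"rot": [0,0,0],"delta_pos": [0,-3.3,-34.2],"grip": 0.25},
  {"rot": [0,0,0],"delta_pos": [0,-3.3,-34.2],"grip": 0.25},
  {"rot": [0,0,0],"delta_pos": [0,0,0],"grip": 0.25},
  {"rot": [0,0,0],"delta_pos": [0,0,0],"grip": 0.25},
  {"rot": [0,0,0],"delta_pos": [0,0,0],"grip": 0.25},
])

```text
t: 31.3
eef_pos: [0.4595, 0.3703, 0.1903]
tool_rot: [-0.5, -0.5, -0.5, 0.5]
force: [1.2, -0.4, -1.0]
grip_width: 0.0362
```

```bash
python3 g.py .461 .371 .0531 0
```

```text
t 31.3 pos [0.4595 0.3703 0.1903] yaw -0.0 tilt [-0.    -0.001 -1.   ] q7 -0.62 F [ 1.2 -0.4 -1. ] w 0.0362
tool mm [137.2   1.5  -0.9] rot x -0.0
```

arm_command([
  {"rot": [0,0,0],"delta_pos": [20,1.5,-1],"grip": 0.25},
  {"rot": [0,0,0],"delta_pos": [28,0,0],"grip": 0.25},
  {"rot": [0,0,0],"delta_pos": [28,0,0],"grip": 0.25},
  {"rot": [0,0,0],"delta_pos": [28,0,0],"grip": 0.25},
  {"rot": [0,0,0],"delta_pos": [16,0,0],"grip": 0.25},
  {"rot": [0,0,0],"delta_pos": [8,0,0],"grip": 0.25},
  {"rot": [0,0,0],"delta_pos": [4,0,0],"grip": 0.25},
  {"rot": [0,0,0],"delta_pos": [2,0,0],"grip": 0.25},
  {"rot": [0,0,0],"delta_pos": [1,0,0],"grip": 0.25},
  {"rot": [0,0,0],"delta_pos": [1,0,0],"grip": 0.25},
  {"rot": [0,0,0],"delta_pos": [0.8,0,0],"grip": 0.25},
  {"rot": [0,0,0],"delta_pos": [0,0,0],"grip": 0.25},
])

```text
t: 32.3
eef_pos: [0.4613, 0.3725, 0.054]
tool_rot: [0.5, 0.5, 0.5, -0.5]
force: [1.0, 0.3, -0.9]
grip_width: 0.0361
```

arm_command([
  {"rot": [0,0,0],"delta_pos": [0.8,0,0],"grip": 0.25},
  {"rot": [0,0,0],"delta_pos": [0.6,0,0],"grip": 0.25},
  {"rot": [0,0,0],"delta_pos": [0.2,0,0],"grip": 0.25},
  {"rot": [0,0,0],"delta_pos": [0,0,0],"grip": 0.25},
])

```text
t: 32.63
eef_pos: [0.4613, 0.3726, 0.0531]
tool_rot: [0.5, 0.5, 0.5, -0.5]
force: [-1.2, -1.3, 7.6]
grip_width: 0.0365
```

arm_command([
  {"rot": [0,0,0],"delta_pos": [0,0,0],"grip": 0.6},
  {"rot": [0,0,0],"delta_pos": [0,0,0],"grip": 0.6},
  {"rot": [0,0,0],"delta_pos": [0,0,0],"grip": 0.6},
  {"rot": [0,0,0],"delta_pos": [0,0,0],"grip": 0.6},
  {"rot": [0,0,0],"delta_pos": [-10,0,0],"grip": 0.6},
  {"rot": [0,0,0],"delta_pos": [-30,0,0],"grip": 0.6},
  {"rot": [0,0,0],"delta_pos": [-30,0,0],"grip": 0.6},
  {"rot": [0,0,0],"delta_pos": [-30,0,0],"grip": 0.6},
  {"rot": [0,0,0],"delta_pos": [-30,0,0],"grip": 0.6},
  {"rot": [0,0,0],"delta_pos": [0,0,0],"grip": 0.6},
  {"rot": [0,0,0],"delta_pos": [0,0,0],"grip": 0.6},
  {"rot": [0,0,0],"delta_pos": [0,0,0],"grip": 0.6},
])

```text
t: 33.63
eef_pos: [0.4606, 0.372, 0.1818]
tool_rot: [0.5, 0.5, 0.5, -0.5]
force: [0.9, -0.1, -0.8]
grip_width: 0.051
```

```bash
python3 - <<'E'
from h import *
for n in("side","scene"):
    im,W=look(n,n+"6")
    for c in((.568,-.116),(.553,.118),(.461,.344)):
      m=(W[...,2]>.055)&(W[...,2]<.09)&(np.hypot(W[...,0]-c[0],W[...,1]-c[1])<.07)
      k,l,st,ce=cv2.connectedComponentsWithStats(m.astype(np.uint8))
      for i in range(1,k):
        if st[i,4]>20:P=W[l==i];print(n,st[i,4],(P.mean(0)[:2]-c).round(4),"ztop",np.nanpercentile(P[:,2],98).round(4))
E
python3 g.py .461 .371 .19 0
```

```text
side 248 [-0.0032  0.003 ] ztop 0.07
side 238 [-0.0041  0.002 ] ztop 0.0693
side 314 [-0.0025 -0.0273] ztop 0.0688
side 347 [-0.0031  0.0293] ztop 0.0686
scene 131 [ 0.0045 -0.0255] ztop 0.0667
scene 133 [0.0095 0.0271] ztop 0.0665
scene 187 [0.0064 0.    ] ztop 0.0661
scene 122 [ 0.0064 -0.0288] ztop 0.0659
scene 126 [0.0054 0.0274] ztop 0.0657
t 33.7 pos [0.4602 0.3716 0.1806] yaw 0.0 tilt [-0.002 -0.002 -1.   ] q7 -0.62 F [-0.4  0.1  0.4] w 0.0507
tool mm [-9.4  0.8  0.6] rot x 0.0
```

View pics/side6.png

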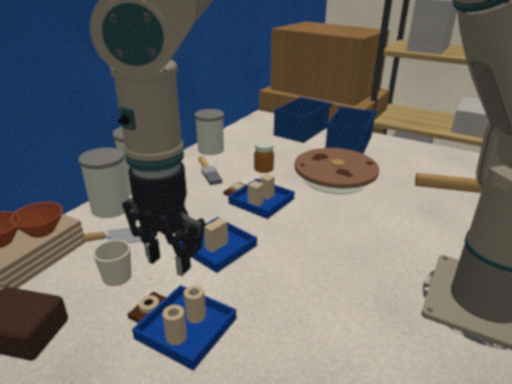

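View pics/scene6.png

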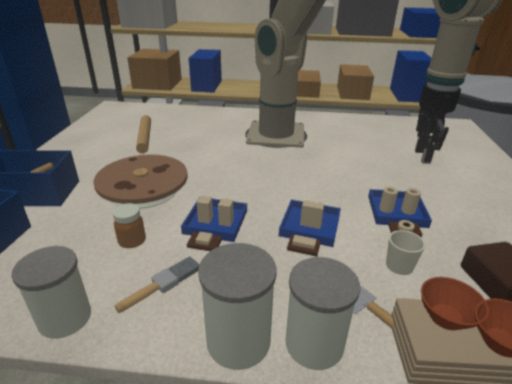

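All five props stand upright in the right trays. In the scene view, the squares are at (205,210) and (226,212), the oblong at (312,214), and the tubes at (388,200) and (411,200). The turntable is empty, the cup (404,252) and jar (129,226) are where they were, and the arm is clear, so I'm handing in.

```bash
python3 -c "
from station import arm
print(arm.sign_off())"
```

```text
the job is handed in; nothing more can be done
None
```

All five props now stand in their own trays, and I handed the job in at about 34 s of the 128 s allowed. `sign_off` reports no verdict, so the result rests on my own checks. I lowered each prop until the wrist felt the tray floor (5–10 N) before opening the fingers.

- **Position:** In the last views, the two squares and the two tubes sit about 27 mm either side of their tray centres and the oblong is near its centre, all well within the 50 mm limit.
- **Height and uprightness:** The tops measured about 66 mm above the table in the scene camera, where 65 mm was expected. All props looked upright. I did not measure tilt or motion directly.
- **Rest of the scene:** The turntable is empty. The cup and jar look unmoved in the pictures, but I did not measure their final positions. The gripper was open and clear of everything, and the wrist force was near zero.
- **Disagreement:** The side camera read heights about 3 mm higher and x positions about 10 mm lower than the scene camera. A small calibration offset and each camera seeing a different face of the props would explain this.

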